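# Stack a canister on the welding turntable

### The job

Set up the next canister for laser welding on the turntable: the base flange over the centring stub with its spigot up, then the long tube round that spigot, then the cover with the pipe on the tube, pipe up, and last the copper chill ring round the pipe to hold it all down. Set each part down gently so that it is fully seated, and let go of it before you fetch the next. Leave the short tube, the blank cover, the V-block and the gas nozzle where they are.

Things in the scene. Friction and masses are not known exactly. Their poses are not given: they have to be found in the camera images.
- turntable: welding turntable, fixed: grey square housing 110 x 110 mm, round aluminium faceplate 108 mm across on top. Origin: centre of the underside, on the faceplate's axis; z up. Faceplate top 54 mm above the origin; in its centre a steel stub 18 mm in diameter, 9 mm high, tapering to 12 mm at the tip. It does not turn
- base_flange: base flange, steel, about 280 g: round disc 66 mm in diameter, 12 mm thick, four small bolt holes, a 24 mm bore through its centre; on top a raised spigot 42 mm in diameter, 8 mm high (upper half tapers to 37). Starts flat, spigot up; take it by the rim. Origin: centre of the underside; z up. Seated, its origin is 54 mm above the turntable's
- long_tube: long tube, about 220 g: plain thin-walled steel tube standing upright, 54 mm outside, 48 mm inside, 60 mm high. Origin: centre of the lower end; z along the axis, up. Seated on the flange, round its spigot, its origin is 12 mm above the flange's
- port_cover: port cover, steel, about 300 g: disc 60 mm in diameter with an upright pipe 24 mm in diameter on top; under it a spigot 42 mm in diameter, 6 mm deep (lower half tapers to 37), on which it stands at the start. Origin: centre of the spigot's underside; z up. Disc from z = 6 to 14 mm, pipe from 14 to 48: take it by the pipe. Seated, its origin is 54 mm above the long tube's
- chill_ring: chill ring, about 460 g: thick-walled copper ring lying flat, 58 mm outside, 34 mm inside, 30 mm high. Origin: centre of the underside; z up. Seated on the port cover, round the pipe, its origin is 14 mm above the cover's; the pipe then stands 4 mm out of it
- short_tube: short tube, not for this job: the same steel tube (54 mm outside, 48 mm inside) but only 30 mm high, upright and loose. Origin: centre of the lower end
- blank_cover: blank cover, not for this job: the same disc and spigot as the port cover but with a plain flat top, no pipe, 14 mm high in all, loose. Origin: centre of the underside
- v_block: dark steel V-block, a bystander, loose: 50 x 40 mm, 34 mm high, with a V-shaped groove along its x. Origin: centre of the underside
- nozzle: brass cone-shaped gas nozzle standing tip up, a bystander, loose: 34 mm across at the foot, 48 mm high. Origin: centre of the underside
Not all that is in view belongs to the job. Several things have the shape of the chill_ring; the one meant has the colours described above.

How it is judged:
On the way, in this order (a step that is already met when the one before it is completed fails the run):
1. the base flange sits flat on the turntable, its bore over the centring stub, let go (horizontal distance between base_flange and turntable below 0.006 m and z of base_flange in the frame of turntable between 0.051 and 0.057 m and angle between base_flange's own z axis and vertical below 0.07 rad and contact force between the fingers and base_flange below 0.05 N), for 0.2 s.
2. the long tube stands on the base flange, round its spigot, let go (horizontal distance between long_tube and base_flange below 0.006 m and z of long_tube in the frame of base_flange between 0.009 and 0.015 m and angle between long_tube's own z axis and vertical below 0.07 rad and contact force between the fingers and long_tube below 0.05 N), for 0.2 s.
3. the port cover sits on the tube, pipe up, its spigot inside the tube, let go (horizontal distance between port_cover and long_tube below 0.006 m and z of port_cover in the frame of long_tube between 0.051 and 0.057 m and angle between port_cover's own z axis and vertical below 0.07 rad and contact force between the fingers and port_cover below 0.05 N), for 0.2 s.
4. the chill ring lies on the port cover, round the pipe, let go (horizontal distance between chill_ring and port_cover below 0.007 m and z of chill_ring in the frame of port_cover between 0.011 and 0.017 m and angle between chill_ring's own z axis and vertical below 0.07 rad and contact force between the fingers and chill_ring below 0.05 N), for 0.2 s.
At the end, for the whole second after the job is handed in: Base flange on the turntable, long tube on the flange, port cover on the tube, chill ring on the cover: each upright within 4 degrees, its origin within 3 mm of its seated height above the part below, centred on that part within 6 mm (chill ring 7 mm), at rest and let go (all of step 1 and all of step 2 and all of step 3 and all of step 4 and linear speed of each of base_flange, long_tube, port_cover, chill_ring below 0.02 m/s and angular speed of each of base_flange, long_tube, port_cover, chill_ring below 0.2 rad/s); the robot touches nothing.
It fails at once if a part of the canister is dropped (falls free faster than 0.6 m/s, about 18 mm) ((linear speed of base_flange above 0.6 m/s and contact force between the fingers and base_flange below 0.05 N) or (linear speed of long_tube above 0.6 m/s and contact force between the fingers and long_tube below 0.05 N) or (linear speed of port_cover above 0.6 m/s and contact force between the fingers and port_cover below 0.05 N) or (linear speed of chill_ring above 0.6 m/s and contact force between the fingers and chill_ring below 0.05 N)).
It fails at once if the short tube is moved by more than 20 mm (distance of short_tube from where it was at the start of the episode above 0.02 m).
It fails at once if the blank cover is moved by more than 20 mm (distance of blank_cover from where it was at the start of the episode above 0.02 m).
It fails at once if the V-block is moved by more than 20 mm (distance of v_block from where it was at the start of the episode above 0.02 m).
It fails at once if the gas nozzle is moved by more than 20 mm (distance of nozzle from where it was at the start of the episode above 0.02 m).
It also fails if it takes over 128 s, if anything falls off the work surface, if the arm or the gripper's body presses on something with over 40 N, if the wrist force passes 120 N, or if a joint passes its speed limit or range.

### The arm

A 7-joint arm with a two-finger parallel gripper is mounted at the origin on the work surface. World frame = base frame: x ahead of the robot, y to its left, z up, the work surface at z = 0. Lengths are in m, angles in rad, forces in N, time in s.
With the tool pointing down it reaches from about 0.4 to 0.85 m from the base axis. Payload 4.5 kg.
Tool frame: the origin (TCP) lies at the very end of the fingers, on their centre line; the grasp point (between the pads) lies 19 mm behind it (grip_point_offset is the distance from the TCP to the grasp point, in m); z points along the fingers, y is the line along which they close (so a half turn about z gives the same grasp; the last joint's range is limited). The gripper opens to 88 mm and grips with 3 to 60 N. Pads are 18 mm wide; open, the fingers measure 123 mm over their backs; the gripper's body (75 mm by 187 mm) begins 45 mm behind the grasp point.
Start: joints at [-1.228, 0.689, -0.195, 1.565, 0.157, 0.902, -0.215], TCP at [0.19, 0.595, 0.239] pointing down, gripper open.
Joint ranges: [-3.01, 3.01], [-0.46, 2.08], [-1.47, 1.51], [0.13, 2.56], [-1, 4.14], [0.04, 2.09], [-2.66, 2.66]. Speed limits (rad/s): [2.57, 2.57, 3.14, 3.14, 3.14, 3.14, 3.14].

### API

Orientations are given as a unit quaternion [x, y, z, w].
In Python, from plant import get_state, snapshot, camera_params, finish_job, grip_point_offset gives the robot as it stands.
- The arm moves only by the shell command python3 -m handwheel 'ROWS' [FORCE]. ROWS is a JSON list of rows, 1 to 10 of them, each an object with the fields jaw (the opening from 0.0 (shut) to 1.0 (fully open)), sx, sy, sz (the shift in a scale on which 1.0 is 60 cm), wx, wy, wz (a rotation vector in parts of the range, where 1.0 means 2 rad); a field left out counts as zero (the opening has to be given); each row is the pose to reach, as a shift and turn from the pose commanded when the command began, along the tool's axes at that moment; what a row does not reach only later rows make up. A row lasts 1/10 s, in which the tool goes at most 0.05 m and 0.15 rad, less where a joint would pass 70% of its speed; a pose out of reach is approached as far as the arm can. The fingers move at their own pace and stop on an object; FORCE is the grip in N (left out, the last holds). Time passes only in rows, so rows that do not move let the fingers close. It prints the time, the measured TCP pose, the force, the opening and the grip force at its end. Input that does not fit is refused with a message, and nothing moves.
- get_state(): the state, without advancing time (a new reading comes with each control period).
- snapshot(name): name is "scene" or "top" or "wrist"; returns (picture, depth): 480x640x3 uint8, red, green, blue; 480x640 float32, m along the optical axis (not along the pixel's ray), 0 where there is no reading.
- camera_params(name): a dict with "fx", "fy", "cx", "cy" (pixels), "rvec" (rotation vector, rad) and "tvec" (3), from world to camera coordinates, as OpenCV has them. Camera axes: x right, y down, z forward; pixel columns grow to the right and rows downward; lengths in m; the calibration is good to about 2 mm. A picture is of the moment at which its call begins: read the wrist's pose just before it. camera_params takes no time and is no camera call; for the wrist camera it gives the pose at the moment of the call.
- finish_job(): hands the job in; it is judged then, once.
The state is a dict: "clock": time; "q": joint angles; "qd": joint speeds; "joint_torque": joint torques, N m; "tool_pos": TCP position; "eef_rot": TCP orientation; "contact_force": force on the tool from outside, world axes, zero at the start; "moment": the same for the moment, N m; "opening": opening from 0.0 (shut) to 1.0 (fully open); "finger_force": force on a finger pad.
Only numpy, scipy, OpenCV 4.12 (cv2) and the standard library are available. Lean on these libraries where they do the work, as an engineer would, in place of code of your own. Each camera call takes 0.05 s, during which the arm holds its last target. There are 200 camera calls.

## Working session

There is one attempt and no reset: what is moved stays moved. The work goes in short steps, Python scripts to look and compute and a shell command to move; the robot and the scene stay as the last step left them, time stands still between calls to the robot, and variables do not carry over. Pictures are saved under pics/ and viewed, at most 14 in all, crops included, and the job is handed in when it is done.

```bash
ls; mkdir -p pics; python3 - <<'E'
from plant import *
import cv2,numpy as np
s=get_state();print({k:np.round(v,3).tolist() for k,v in s.items()},grip_point_offset)
for n in("scene","top"):
    p,d=snapshot(n);cv2.imwrite(f"pics/{n}0.png",p[:,:,::-1]);np.savez(f"{n}0.npz",p=p,d=d)
    c=camera_params(n);print(n,c)
E
```

```text
pics
{'clock': 0.0, 'q': [-1.228, 0.69, -0.194, 1.566, 0.157, 0.902, -0.215], 'qd': [0.001, -0.002, -0.001, -0.0, -0.001, 0.0, 0.0], 'joint_torque': [0.0, -52.756, -1.267, -15.343, -0.053, 0.006, 0.0], 'tool_pos': [0.19, 0.595, 0.238], 'eef_rot': [0.154, 0.988, -0.001, -0.0], 'contact_force': [-0.294, 0.757, -0.56], 'moment': [-0.016, -0.003, 0.017], 'finger_force': 0.0, 'opening': 1.002} 0.0187
scene {'fx': 445.62398069486454, 'fy': 445.62398069486454, 'cx': 321.32988573462245, 'cy': 239.81111211698442, 'rvec': array([ 2.11417707,  1.12313041, -0.45088691]), 'tvec': array([-0.2837907 , -0.27088618,  1.39653269])}
top {'fx': 451.82200713379234, 'fy': 451.82200713379234, 'cx': 315.7269868520426, 'cy': 228.6835622227332, 'rvec': array([ 2.16416678, -2.09435409,  0.23875768]), 'tvec': array([-0.0253897 ,  0.50370224,  1.1585638 ])}
```

View pics/top0.png

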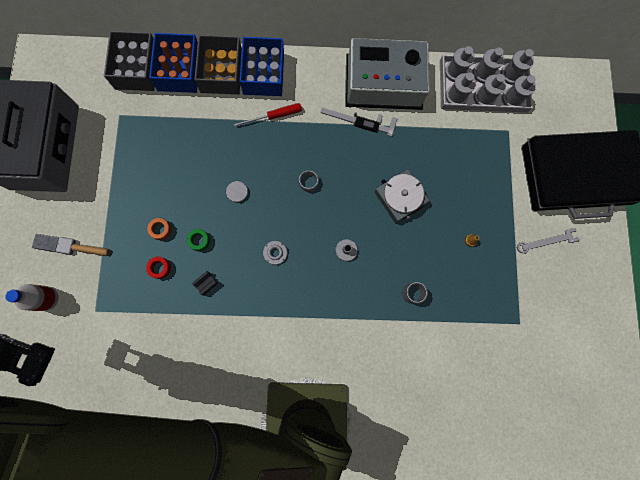

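View pics/scene0.png

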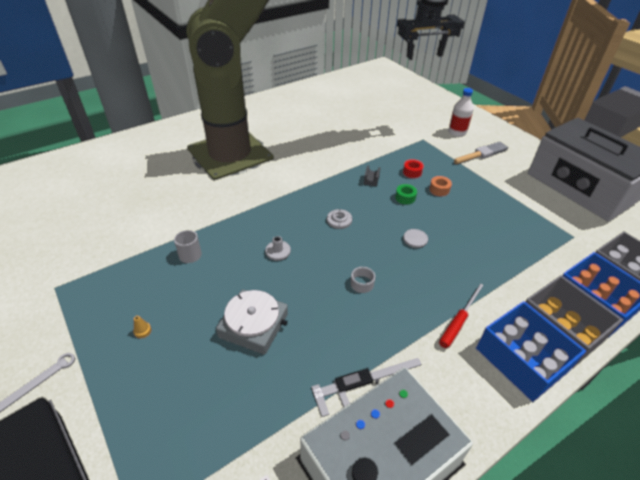

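Top view candidates:
- **Rings:** orange-copper (159,229), red (158,268), green (198,240). The copper one at (159,229) is mine.
- **Tubes:** tall tube (417,293) vs. short tube (309,181). The scene view confirms which is tall.
- **Discs:** flange with bore (275,253), port cover with pipe (346,250), blank cover (237,191).
- **Fixed and bystanders:** turntable (404,194), V-block (206,284), nozzle (472,240).

Next I'll check these in one close crop and measure.

```bash
cat > h.py <<'E'
from plant import *
import cv2,numpy as np
from scipy.spatial.transform import Rotation as R
def cloud(d,c):
    v,u=np.mgrid[:480,:640]
    P=np.stack([(u-c['cx'])/c['fx']*d,(v-c['cy'])/c['fy']*d,d],-1)
    W=(P-c['tvec'])@cv2.Rodrigues(c['rvec'])[0]
    W[d<=0]=np.nan; return W
def blobs(W,zmin=.005,minpix=20):
    m=((W[...,2]>zmin)&(W[...,2]<.2)).astype(np.uint8)
    n,l,st,ce=cv2.connectedComponentsWithStats(m)
    for i in range(1,n):
        if st[i,4]<minpix: continue
        p=W[l==i]; zt=np.percentile(p[:,2],95)
        t=p[p[:,2]>zt-.004]
        c,r=cv2.minEnclosingCircle(t[:,:2].astype(np.float32))
        yield ce[i],p,zt,c,r
def tool(target,yaw=None):
    "shift in tool axes to world target for TCP"
    s=get_state();r=R.from_quat(s['eef_rot'])
    return s['tool_pos'],r.as_matrix(),r.inv().apply(np.array(target)-s['tool_pos'])
E
python3 - <<'E'
from h import *
z=np.load("top0.npz");W=cloud(z['d'],camera_params("top"))
print("mat z",np.nanmedian(W[140:300,250:400,2]))
for ce,p,zt,c,r in blobs(W):
    if 100<ce[0]<515 and 115<ce[1]<320: print(np.round(ce),len(p),"ztop %.3f c %.3f %.3f r %.3f"%(zt,*c,r),np.round(p[p[:,2]>zt-.004].mean(0),3))
z2=np.load("scene0.npz");W2=cloud(z2['d'],camera_params("scene"))
print("scene",np.nanmedian(W2[200:280,350:400,2]))
for ce,p,zt,c,r in blobs(W2):
    if 100<ce[0]<460 and 150<ce[1]<360: print(np.round(ce),len(p),"ztop %.3f c %.3f %.3f r %.3f"%(zt,*c,r))
p=z['p'][:,:,::-1]
a=cv2.resize(p[210:300,135:225],(400,400),interpolation=2);b=cv2.resize(p[225:315,350:440],(400,400),interpolation=2)
cv2.imwrite("pics/crop0.png",np.hstack([a,b]))
s=get_state();print(R.from_quat(s['eef_rot']).as_matrix().round(3).tolist())
E
```

```text
mat z 0.0009688953549823296
[364. 121.] 509 ztop 0.015 c 0.839 -0.110 r 0.089 [ 0.831 -0.147  0.014]
[401. 195.] 1723 ztop 0.057 c 0.612 -0.245 r 0.054 [ 0.613 -0.246  0.056]
[308. 180.] 152 ztop 0.033 c 0.648 0.016 r 0.027 [0.647 0.02  0.031]
[236. 191.] 365 ztop 0.018 c 0.610 0.215 r 0.030 [0.611 0.215 0.016]
[159. 229.] 336 ztop 0.033 c 0.496 0.417 r 0.029 [0.497 0.417 0.031]
[197. 239.] 320 ztop 0.033 c 0.470 0.309 r 0.029 [0.467 0.308 0.031]
[471. 239.] 133 ztop 0.049 c 0.496 -0.440 r 0.007 [ 0.496 -0.442  0.048]
[346. 250.] 374 ztop 0.049 c 0.456 -0.094 r 0.012 [ 0.456 -0.094  0.048]
[275. 252.] 402 ztop 0.022 c 0.444 0.101 r 0.026 [0.442 0.101 0.02 ]
[158. 267.] 341 ztop 0.033 c 0.390 0.408 r 0.029 [0.391 0.409 0.032]
[204. 282.] 335 ztop 0.036 c 0.353 0.283 r 0.031 [0.353 0.283 0.034]
[415. 292.] 265 ztop 0.061 c 0.344 -0.275 r 0.027 [ 0.345 -0.276  0.06 ]
scene 0.0017052761802574187
[413. 168.] 311 ztop 0.032 c 0.388 0.407 r 0.030
[372. 176.] 234 ztop 0.036 c 0.351 0.281 r 0.033
[440. 185.] 343 ztop 0.032 c 0.494 0.416 r 0.030
[406. 193.] 356 ztop 0.033 c 0.469 0.309 r 0.030
[339. 218.] 362 ztop 0.021 c 0.441 0.101 r 0.023
[187. 245.] 683 ztop 0.061 c 0.342 -0.277 r 0.028
[415. 238.] 355 ztop 0.017 c 0.609 0.212 r 0.031
[278. 249.] 428 ztop 0.049 c 0.457 -0.096 r 0.012
[362. 279.] 392 ztop 0.032 c 0.648 0.015 r 0.029
[456. 324.] 623 ztop 0.027 c 0.853 0.090 r 0.050
[253. 320.] 3118 ztop 0.057 c 0.612 -0.247 r 0.055
[141. 327.] 285 ztop 0.049 c 0.497 -0.444 r 0.007
[[-0.953, 0.304, -0.0], [0.304, 0.953, -0.002], [-0.0, -0.002, -1.0]]
```

View pics/crop0.png

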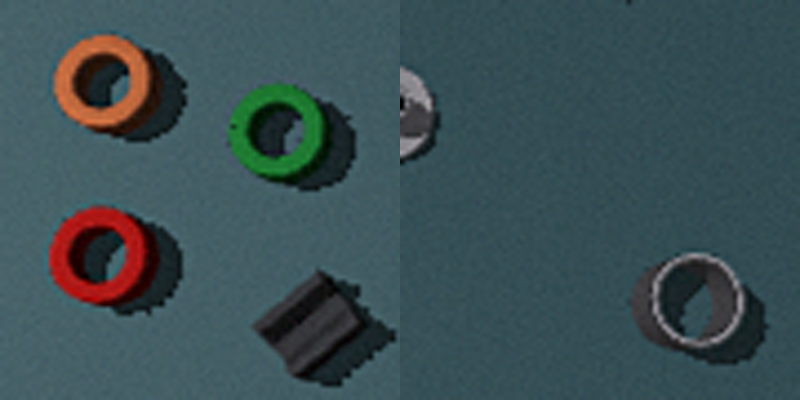

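Crop: copper ring is the upper left one (100,82 in the crop). The red and green rings are decoys, and the tall tube at (697,300) is the long one. I'll start with the flange, turning the tool square to the world on the way.

The rows are not in the units I measure in: shifts go in shares of 60 cm and turns go in shares of 2 rad. I convert before sending: -0.3 m is -0.5, 0.03 m is 0.05, -0.309 rad is -0.1545.

```bash
python3 -m handwheel '[{"jaw":1,"sx":-0.5,"sy":-0.5,"sz":0.05,"wz":-0.1545},{"jaw":1,"sx":-0.5,"sy":-0.5,"sz":0.05,"wz":-0.1545},{"jaw":1,"sx":-0.5,"sy":-0.5,"sz":0.05,"wz":-0.1545},{"jaw":1,"sx":-0.5,"sy":-0.5,"sz":0.05,"wz":-0.1545},{"jaw":1,"sx":-0.5,"sy":-0.5,"sz":0.05,"wz":-0.1545},{"jaw":1,"sx":-0.5,"sy":-0.5,"sz":0.05,"wz":-0.1545},{"jaw":1,"sx":-0.5,"sy":-0.5,"sz":0.05,"wz":-0.1545},{"jaw":1,"sx":-0.5,"sy":-0.5,"sz":0.05,"wz":-0.1545},{"jaw":1,"sx":-0.5,"sy":-0.5,"sz":0.05,"wz":-0.1545},{"jaw":1,"sx":-0.5,"sy":-0.5,"sz":0.05,"wz":-0.1545}]' 20
python3 -c "
from h import *
p,M,d=tool([.443,.101,.2]);print(p,M.round(3).tolist(),d.round(4))"
```

```text
clock: 1.1
tool_pos: [0.3859, 0.2138, 0.2081]
eef_rot: [0.004, 1.0, -0.002, -0.0]
contact_force: [-1.0, 0.5, 0.8]
opening: 0.995
finger_force: 0.0
[0.38589569 0.21380252 0.20812857] [[-1.0, 0.008, -0.001], [0.008, 1.0, -0.003], [0.001, -0.003, -1.0]] [-0.058  -0.1123  0.0085]
```

In the tool's units: -0.112 m is -0.1867, -0.058 m is -0.0967.

```bash
python3 -m handwheel '[{"jaw":1,"sx":-0.0967,"sy":-0.1867,"sz":0.0167},{"jaw":1,"sx":-0.0967,"sy":-0.1867,"sz":0.0167},{"jaw":1,"sx":-0.0967,"sy":-0.1867,"sz":0.0167},{"jaw":1,"sx":-0.0967,"sy":-0.1867,"sz":0.0167},{"jaw":1,"sx":-0.0967,"sy":-0.1867,"sz":0.0167}]'
python3 - <<'E'
from h import *
c=camera_params("wrist");p,d=snapshot("wrist");cv2.imwrite("pics/w1.png",p[:,:,::-1]);np.savez("w1.npz",p=p,d=d)
print(c, get_state()['tool_pos'])
W=cloud(d,c);print(np.nanmedian(W[...,2]))
for ce,q,zt,cc,r in blobs(W,.006,100):print(np.round(ce),len(q),"ztop %.3f c %.4f %.4f r %.3f"%(zt,*cc,r))
E
```

```text
clock: 1.6
tool_pos: [0.4425, 0.1078, 0.1987]
eef_rot: [-0.0, 1.0, 0.001, -0.0]
contact_force: [0.1, 0.4, 0.6]
opening: 0.997
finger_force: 0.0
{'fx': 368.36790492896847, 'fy': 368.36790492896847, 'cx': 321.13852417787444, 'cy': 239.66549270357712, 'rvec': array([-2.0645377 , -2.06543492, -0.30571031]), 'tvec': array([-0.1085444 , -0.45105856,  0.22360187])} [0.4421766  0.10851657 0.19879506]
0.0009382469263251405
[532. 110.] 4200 ztop 0.034 c 0.3518 0.2836 r 0.032
[633. 160.] 559 ztop 0.020 c 0.3956 0.3865 r 0.015
[314. 211.] 3360 ztop 0.020 c 0.4413 0.1019 r 0.021
[104. 226.] 3505 ztop 0.048 c 0.4547 -0.0932 r 0.012
[540. 242.] 3417 ztop 0.031 c 0.4685 0.3106 r 0.029
[626. 268.] 1476 ztop 0.030 c 0.4972 0.4023 r 0.024
[419. 351.] 479 ztop 0.015 c 0.5943 0.2108 r 0.021
[233. 415.] 1078 ztop 0.030 c 0.6469 0.0176 r 0.027
```

View pics/w1.png

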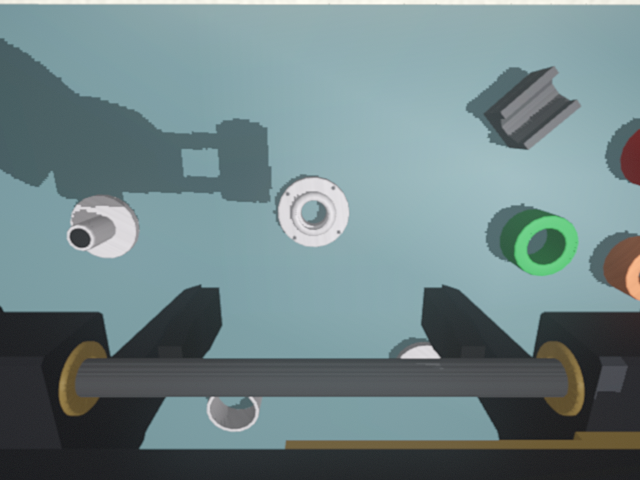

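Wrist view: the flange is at (314,211), spigot up, with the V-block and rings well clear. I'll settle, then compute the descent.

```bash
python3 -m handwheel '[{"jaw":1},{"jaw":1}]'
python3 - <<'E'
from h import *
z=np.load("w1.npz");c=camera_params("wrist");p,d=snapshot("wrist");W=cloud(d,c)
m=(W[...,2]>.006)&(W[...,2]<.03);n,l=cv2.connectedComponents(m.astype(np.uint8));q=W[l==l[195,314]]
print(cv2.minEnclosingCircle(q[(q[:,2]<.015),:2].astype(np.float32)), q[:,2].min())
p,M,dd=tool([.4413,.1019,.002]);print(p,M.round(4).tolist(),dd.round(4))
E
```

```text
clock: 1.85
tool_pos: [0.4421, 0.1081, 0.1989]
eef_rot: [-0.002, 1.0, 0.0, 0.0]
contact_force: [-0.8, 0.1, -0.1]
opening: 0.999
finger_force: 0.0
((0.4416787028312683, 0.10175301879644394), 0.03304355591535568) 0.006063197121505268
[0.4422127  0.10782913 0.19884612] [[-1.0, -0.0028, 0.0001], [-0.0028, 1.0, 0.0006], [-0.0001, 0.0006, -1.0]] [ 0.0009 -0.006   0.1968]
```

In the tool's units: 0.196 m is 0.3267, -0.006 m is -0.01.

```bash
python3 -m handwheel '[{"jaw":1,"sx":0.0008,"sy":-0.01,"sz":0.0833},{"jaw":1,"sx":0.0008,"sy":-0.01,"sz":0.1667},{"jaw":1,"sx":0.0008,"sy":-0.01,"sz":0.2333},{"jaw":1,"sx":0.0008,"sy":-0.01,"sz":0.275},{"jaw":1,"sx":0.0008,"sy":-0.01,"sz":0.3},{"jaw":1,"sx":0.0008,"sy":-0.01,"sz":0.3167},{"jaw":1,"sx":0.0008,"sy":-0.01,"sz":0.3233},{"jaw":1,"sx":0.0008,"sy":-0.01,"sz":0.3267},{"jaw":1,"sx":0.0008,"sy":-0.01,"sz":0.3267}]'
python3 -m handwheel '[{"jaw":0.4},{"jaw":0.4},{"jaw":0.4},{"jaw":0.4},{"jaw":0.4},{"jaw":0.4},{"jaw":0.4},{"jaw":0.4}]' 40
```

```text
clock: 2.8
tool_pos: [0.4417, 0.1004, 0.0043]
eef_rot: [-0.001, 1.0, -0.001, -0.001]
contact_force: [-0.3, -0.3, -0.2]
opening: 1.002
finger_force: 0.0
clock: 3.6
tool_pos: [0.4418, 0.1, 0.0048]
eef_rot: [-0.0, 1.0, -0.001, -0.001]
contact_force: [-0.1, 2.1, 1.8]
opening: 0.733
finger_force: 40.0
```

In the tool's units: -0.16 m is -0.2667, -0.14 m is -0.2333.

```bash
python3 -m handwheel '[{"jaw":0.4,"sz":-0.0167},{"jaw":0.4,"sz":-0.05},{"jaw":0.4,"sz":-0.1},{"jaw":0.4,"sz":-0.1667},{"jaw":0.4,"sz":-0.2333},{"jaw":0.4,"sz":-0.2667},{"jaw":0.4,"sz":-0.2667}]'
python3 -m handwheel '[{"jaw":0.4,"sx":-0.0333,"sy":-0.05},{"jaw":0.4,"sx":-0.05,"sy":-0.1167},{"jaw":0.4,"sx":-0.0833,"sy":-0.1833},{"jaw":0.4,"sx":-0.1167,"sy":-0.2583},{"jaw":0.4,"sx":-0.15,"sy":-0.3333},{"jaw":0.4,"sx":-0.1833,"sy":-0.4},{"jaw":0.4,"sx":-0.2,"sy":-0.4333},{"jaw":0.4,"sx":-0.2,"sy":-0.4333},{"jaw":0.4,"sx":-0.2,"sy":-0.4333},{"jaw":0.4,"sx":-0.2,"sy":-0.4333}]'
python3 - <<'E'
from h import *
c=camera_params("wrist");p,d=snapshot("wrist");cv2.imwrite("pics/w2.png",p[:,:,::-1]);np.savez("w2.npz",p=p,d=d)
print(get_state()['tool_pos'],get_state()['opening'])
W=cloud(d,c)
for ce,q,zt,cc,r in blobs(W,.045,100):print(np.round(ce),len(q),"ztop %.3f c %.4f %.4f r %.3f"%(zt,*cc,r))
E
```

```text
clock: 4.3
tool_pos: [0.4432, 0.0998, 0.1664]
eef_rot: [0.001, 1.0, -0.001, 0.0]
contact_force: [0.1, 0.8, -3.2]
opening: 0.734
finger_force: 40.0
clock: 5.3
tool_pos: [0.5612, -0.158, 0.1639]
eef_rot: [-0.002, 1.0, -0.001, -0.003]
contact_force: [-0.9, 0.6, -2.2]
opening: 0.732
finger_force: 40.0
[ 0.56146327 -0.15797154  0.16437062] 0.7323878668176025
[418.  81.] 1058 ztop 0.049 c 0.4552 -0.0936 r 0.012
[284. 296.] 28016 ztop 0.192 c 0.5504 -0.1571 r 0.049
```

View pics/w2.png

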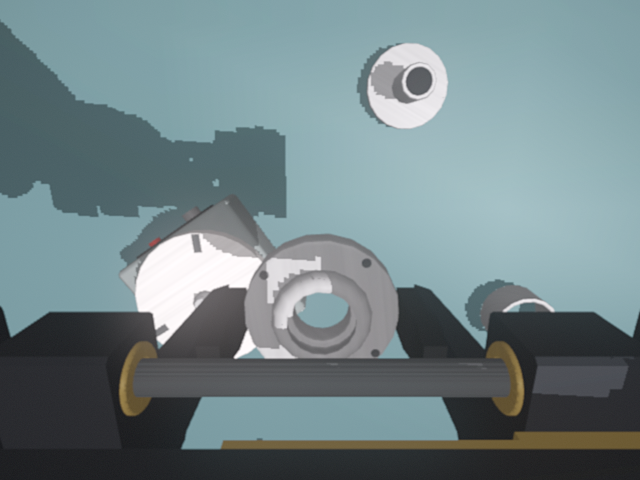

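Wrist view: the flange is held level at (320,300). The turntable is at its left (200,285) and the port cover at (415,85). Now I'll refine the turntable axis from the faceplate and stub.

```bash
python3 - <<'E'
from h import *
for n in("top","scene"):
    z=np.load(n+"0.npz");W=cloud(z['d'],camera_params(n))
    b=(np.abs(W[...,0]-.612)<.07)&(np.abs(W[...,1]+.246)<.07)
    f=W[b&(W[...,2]>.050)&(W[...,2]<.0585)]
    s=W[b&(W[...,2]>.0605)&(W[...,2]<.07)]
    print(n,cv2.minEnclosingCircle(f[:,:2].astype(np.float32)),np.median(f,0),"stub",len(s),s.mean(0))
z=np.load("w2.npz");W=cloud(z['d'],camera_params("wrist"));s=W[(W[...,2]>.05)&(W[...,2]<.07)&(np.abs(W[...,0]-.612)<.06)&(np.abs(W[...,1]+.246)<.07)]
e=s[:,:2];h=cv2.convexHull(e.astype(np.float32))[:,0]
# plate z and circle fit on outer edge away from occluders (x small side / y left)
print("wrist plate z",np.median(s[:,2]),"n",len(s))
from scipy.optimize import least_squares
h=h[np.hypot(h[:,0]-.611,h[:,1]+.245)>.051]
r=least_squares(lambda q:np.hypot(h[:,0]-q[0],h[:,1]-q[1])-.054,[.611,-.245],loss='soft_l1',f_scale=.001);print(r.x,len(h),np.abs(r.fun).max())
st=s[s[:,2]>.0605];print(len(st),st.mean(0) if len(st) else 0)
E
```

```text
top ((0.6129483580589294, -0.24555131793022156), 0.05483751371502876) [ 0.61198006 -0.2442456   0.05394594] stub 23 [ 0.612381   -0.24356459  0.06318267]
scene ((0.611306369304657, -0.2470424771308899), 0.055500831454992294) [ 0.61566515 -0.24980485  0.05488153] stub 38 [ 0.61228744 -0.2477945   0.06296157]
wrist plate z 0.05415111831926024 n 7992
[ 0.61137566 -0.24482472] 45 0.0008910047705014135
75 [ 0.6072868  -0.24753616  0.06247197]
```

In the tool's units: -0.087 m is -0.145, 0.085 m is 0.1417.

```bash
python3 -m handwheel '[{"jaw":0.4,"sx":-0.0333,"sy":-0.05},{"jaw":0.4,"sx":-0.0667,"sy":-0.1},{"jaw":0.4,"sx":-0.0833,"sy":-0.145},{"jaw":0.4,"sx":-0.0833,"sy":-0.145,"sz":0.05},{"jaw":0.4,"sx":-0.0833,"sy":-0.145,"sz":0.1},{"jaw":0.4,"sx":-0.0833,"sy":-0.145,"sz":0.1333},{"jaw":0.4,"sx":-0.0833,"sy":-0.145,"sz":0.1417},{"jaw":0.4,"sx":-0.0833,"sy":-0.145,"sz":0.1417},{"jaw":0.4,"sx":-0.0833,"sy":-0.145,"sz":0.1417}]'
python3 -c "
from h import *
p,M,d=tool([.6117,-.245,.0585]);print(p,M.round(3).tolist(),d.round(4))"
```

```text
clock: 6.25
tool_pos: [0.6131, -0.2464, 0.0815]
eef_rot: [-0.001, 1.0, -0.002, -0.001]
contact_force: [0.6, -0.5, -1.9]
opening: 0.734
finger_force: 40.0
[ 0.61306517 -0.24643977  0.08147946] [[-1.0, -0.001, -0.001], [-0.001, 1.0, -0.003], [0.001, -0.003, -1.0]] [0.0013 0.0015 0.023 ]
```

In the tool's units: 0.0225 m is 0.0375, 0.0215 m is 0.0358.

```bash
python3 -m handwheel '[{"jaw":0.4,"sx":0.0017,"sy":0.0017,"sz":0.0067},{"jaw":0.4,"sx":0.0017,"sy":0.0017,"sz":0.0133},{"jaw":0.4,"sx":0.0017,"sy":0.0017,"sz":0.02},{"jaw":0.4,"sx":0.0017,"sy":0.0017,"sz":0.025},{"jaw":0.4,"sx":0.0017,"sy":0.0017,"sz":0.03},{"jaw":0.4,"sx":0.0017,"sy":0.0017,"sz":0.0333},{"jaw":0.4,"sx":0.0017,"sy":0.0017,"sz":0.0358},{"jaw":0.4,"sx":0.0017,"sy":0.0017,"sz":0.0375},{"jaw":0.4,"sx":0.0017,"sy":0.0017,"sz":0.0375}]'
```

```text
clock: 7.15
tool_pos: [0.6109, -0.2462, 0.0589]
eef_rot: [-0.0, 1.0, -0.002, -0.002]
contact_force: [-2.9, 1.4, 5.8]
opening: 0.729
finger_force: 40.0
```

In the tool's units: 0.0005 m is 0.0008.

```bash
python3 -m handwheel '[{"jaw":0.4,"sz":0.0008},{"jaw":0.4,"sz":0.0008}]'
python3 -m handwheel '[{"jaw":1},{"jaw":1},{"jaw":1},{"jaw":1},{"jaw":1,"sz":-0.0167},{"jaw":1,"sz":-0.0667},{"jaw":1,"sz":-0.1333},{"jaw":1,"sz":-0.2},{"jaw":1,"sz":-0.2333}]'
python3 -m handwheel '[{"jaw":1,"sx":0.0833},{"jaw":1,"sx":0.1667},{"jaw":1,"sx":0.25},{"jaw":1,"sx":0.3333,"sy":-0.0167},{"jaw":1,"sx":0.4,"sy":-0.05},{"jaw":1,"sx":0.4333,"sy":-0.05},{"jaw":1,"sx":0.4333,"sy":-0.05},{"jaw":1,"sx":0.4333,"sy":-0.05},{"jaw":1,"sx":0.4333,"sy":-0.05}]'
python3 - <<'E'
from h import *
c=camera_params("wrist");p,d=snapshot("wrist");cv2.imwrite("pics/w3.png",p[:,:,::-1]);np.savez("w3.npz",p=p,d=d)
pp,M,_=tool([0,0,0]);print(pp,M.round(3).tolist())
W=cloud(d,c)
for ce,q,zt,cc,r in blobs(W,.008,100):print(np.round(ce),len(q),"ztop %.3f c %.4f %.4f r %.3f"%(zt,*cc,r))
t,d=snapshot("top");W=cloud(d,camera_params("top"));cv2.imwrite("pics/t3.png",cv2.resize(t[150:270,330:490,::-1],(640,480)))
b=(np.abs(W[...,0]-.612)<.07)&(np.abs(W[...,1]+.246)<.07);q=W[b&(W[...,2]>.0695)]
print(len(q),q[:,2].max(),cv2.minEnclosingCircle(q[q[:,2]<.1,:2].astype(np.float32)))
q=W[b&(W[...,2]>.061)&(W[...,2]<.0695)];print(len(q),np.median(q[:,2]),cv2.minEnclosingCircle(q[:,:2].astype(np.float32)))
E
```

```text
clock: 7.35
tool_pos: [0.6109, -0.2461, 0.0589]
eef_rot: [-0.0, 1.0, -0.002, -0.002]
contact_force: [-4.1, 0.1, 9.3]
opening: 0.732
finger_force: 40.0
clock: 8.25
tool_pos: [0.6133, -0.2454, 0.2018]
eef_rot: [-0.0, 1.0, -0.002, 0.001]
contact_force: [-0.4, -0.5, -0.7]
opening: 1.0
finger_force: 0.0
clock: 9.15
tool_pos: [0.3537, -0.2755, 0.1987]
eef_rot: [-0.001, 1.0, -0.002, -0.0]
contact_force: [0.6, 0.1, -1.2]
opening: 0.999
finger_force: 0.0
[ 0.35352748 -0.27538782  0.1984951 ] [[-1.0, -0.002, -0.001], [-0.002, 1.0, -0.003], [0.001, -0.003, -1.0]]
[322. 214.] 2142 ztop 0.060 c 0.3426 -0.2744 r 0.027
[509. 310.] 2218 ztop 0.048 c 0.4545 -0.0939 r 0.012
[343. 421.] 4212 ztop 0.054 c 0.5739 -0.2456 r 0.039
100 0.07967722343644121 ((0.6110756993293762, -0.2465965747833252), 0.027094414457678795)
309 0.06530758404485013 ((0.6088799238204956, -0.24423424899578094), 0.036410871893167496)
```

View pics/w3.png

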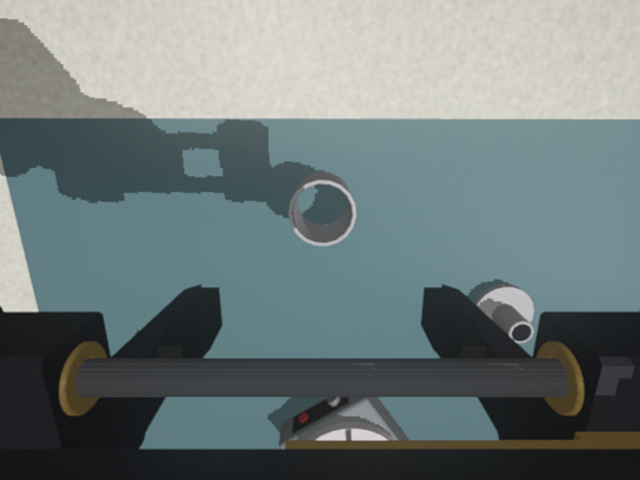

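Wrist view: the tube is at (322,212), fully visible and free. The top camera shows the flange rim at 65–66 mm, so it is seated, centred near (.611,-.246). Next I'll fetch the tube.

In the tool's units: 0.175 m is 0.2917, 0.011 m is 0.0183.

```bash
python3 -m handwheel '[{"jaw":1,"sx":0.0183,"sy":0.0017,"sz":0.0667},{"jaw":1,"sx":0.0183,"sy":0.0017,"sz":0.1333},{"jaw":1,"sx":0.0183,"sy":0.0017,"sz":0.2},{"jaw":1,"sx":0.0183,"sy":0.0017,"sz":0.25},{"jaw":1,"sx":0.0183,"sy":0.0017,"sz":0.2783},{"jaw":1,"sx":0.0183,"sy":0.0017,"sz":0.29},{"jaw":1,"sx":0.0183,"sy":0.0017,"sz":0.2917},{"jaw":1,"sx":0.0183,"sy":0.0017,"sz":0.2917},{"jaw":1,"sx":0.0183,"sy":0.0017,"sz":0.2917}]'
python3 -m handwheel '[{"jaw":0.3},{"jaw":0.3},{"jaw":0.3},{"jaw":0.3},{"jaw":0.3},{"jaw":0.3},{"jaw":0.3},{"jaw":0.3}]' 30
python3 -c "
from h import *
p,M,d=tool([.611,-.246,.2]);print(p,M.round(3).tolist(),d.round(4))"
```

```text
clock: 10.15
tool_pos: [0.3406, -0.2755, 0.0235]
eef_rot: [-0.0, 1.0, -0.002, -0.001]
contact_force: [-1.1, -0.3, -0.2]
opening: 1.0
finger_force: 0.0
clock: 10.95
tool_pos: [0.3399, -0.2755, 0.0232]
eef_rot: [-0.0, 1.0, -0.002, -0.002]
contact_force: [-0.7, 0.4, 3.0]
opening: 0.598
finger_force: 29.7
[ 0.33987349 -0.27551079  0.02324862] [[-1.0, -0.0, -0.003], [-0.0, 1.0, -0.003], [0.003, -0.003, -1.0]] [-0.2706  0.0288 -0.1777]
```

In the tool's units: -0.13 m is -0.2167, -0.125 m is -0.2083.

```bash
python3 -m handwheel '[{"jaw":0.3,"sz":-0.0167},{"jaw":0.3,"sz":-0.05},{"jaw":0.3,"sz":-0.1},{"jaw":0.3,"sz":-0.1667},{"jaw":0.3,"sz":-0.2083},{"jaw":0.3,"sz":-0.2167},{"jaw":0.3,"sz":-0.2167}]'
python3 -m handwheel '[{"jaw":0.3,"sx":-0.0333},{"jaw":0.3,"sx":-0.1,"sy":0.0167},{"jaw":0.3,"sx":-0.1667,"sy":0.0333},{"jaw":0.3,"sx":-0.2417,"sy":0.05},{"jaw":0.3,"sx":-0.3167,"sy":0.05},{"jaw":0.3,"sx":-0.3833,"sy":0.05},{"jaw":0.3,"sx":-0.425,"sy":0.05},{"jaw":0.3,"sx":-0.4467,"sy":0.05},{"jaw":0.3,"sx":-0.4467,"sy":0.05},{"jaw":0.3,"sx":-0.4467,"sy":0.05}]'
python3 - <<'E'
from h import *
c=camera_params("wrist");p,d=snapshot("wrist");cv2.imwrite("pics/w4.png",p[:,:,::-1])
t=tool([.6085,-.246,.089]);print(t[0],t[1].round(3).tolist(),t[2].round(4))
W=cloud(d,c);q=W[(W[...,2]>.17)&(W[...,2]<.192)&(np.abs(W[...,0]-.61)<.05)&(np.abs(W[...,1]+.246)<.028)];print(len(q),q.min(0) if len(q) else 0,q.max(0) if len(q) else 0)
E
```

```text
clock: 11.65
tool_pos: [0.3402, -0.2753, 0.1532]
eef_rot: [0.0, 1.0, -0.002, -0.001]
contact_force: [0.5, -0.2, -2.2]
opening: 0.599
finger_force: 29.7
clock: 12.65
tool_pos: [0.6067, -0.2446, 0.1498]
eef_rot: [-0.001, 1.0, -0.002, -0.004]
contact_force: [-0.7, -0.7, -1.4]
opening: 0.598
finger_force: 29.7
[ 0.60644027 -0.24497371  0.15039397] [[-1.0, -0.001, -0.007], [-0.001, 1.0, -0.004], [0.007, -0.004, -1.0]] [-0.0025 -0.0008  0.0614]
7434 [ 0.58191432 -0.27399056  0.17      ] [ 0.63680266 -0.21801262  0.19199289]
```

View pics/w4.png

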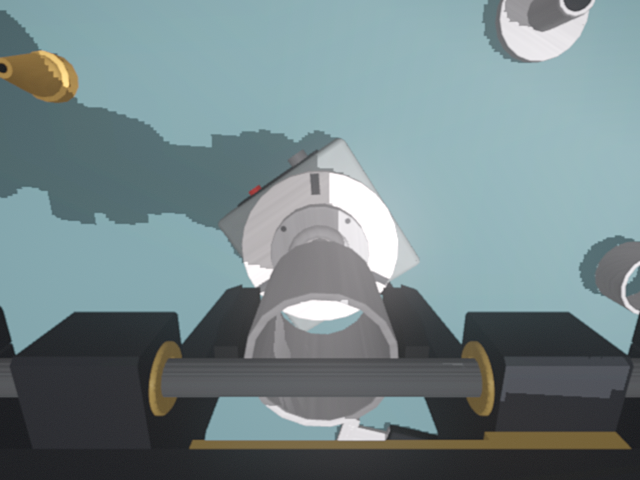

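Wrist view: the tube is held at (320,330) and lined up behind the flange spigot (318,240). I'll correct by 2.5 mm and lower.

In the tool's units: 0.04 m is 0.0667, -0.002 m is -0.0033, -0.005 rad is -0.0025.

```bash
python3 -m handwheel '[{"jaw":0.3,"sx":-0.0033,"sy":-0.0017,"sz":0.0167,"wy":-0.0025},{"jaw":0.3,"sx":-0.0033,"sy":-0.0017,"sz":0.0417,"wy":-0.0025},{"jaw":0.3,"sx":-0.0033,"sy":-0.0017,"sz":0.0583,"wy":-0.0025},{"jaw":0.3,"sx":-0.0033,"sy":-0.0017,"sz":0.0667,"wy":-0.0025},{"jaw":0.3,"sx":-0.0033,"sy":-0.0017,"sz":0.0667,"wy":-0.0025},{"jaw":0.3,"sx":-0.0033,"sy":-0.0017,"sz":0.0667,"wy":-0.0025}]'
python3 -c "
from h import *
t=tool([.6085,-.246,.089]);print(t[0],t[1].round(3).tolist(),t[2].round(4))"
```

```text
clock: 13.3
tool_pos: [0.6103, -0.2459, 0.1122]
eef_rot: [-0.0, 1.0, -0.001, 0.001]
contact_force: [0.7, 1.6, -2.5]
opening: 0.601
finger_force: 29.7
[ 0.61033671 -0.24587965  0.11224082] [[-1.0, -0.001, 0.002], [-0.001, 1.0, -0.003], [-0.002, -0.003, -1.0]] [ 0.0019 -0.0001  0.0232]
```

In the tool's units: 0.024 m is 0.04, 0.0235 m is 0.0392.

```bash
python3 -m handwheel '[{"jaw":0.3,"sx":0.0017,"sz":0.0067},{"jaw":0.3,"sx":0.0017,"sz":0.0133},{"jaw":0.3,"sx":0.0017,"sz":0.02},{"jaw":0.3,"sx":0.0017,"sz":0.025},{"jaw":0.3,"sx":0.0017,"sz":0.03},{"jaw":0.3,"sx":0.0017,"sz":0.0333},{"jaw":0.3,"sx":0.0017,"sz":0.0367},{"jaw":0.3,"sx":0.0017,"sz":0.0392},{"jaw":0.3,"sx":0.0017,"sz":0.04},{"jaw":0.3,"sx":0.0017,"sz":0.04}]'
```

```text
clock: 14.3
tool_pos: [0.6094, -0.2461, 0.0893]
eef_rot: [-0.0, 1.0, -0.002, 0.001]
contact_force: [-2.1, 0.4, 5.1]
opening: 0.6
finger_force: 29.8
```

In the tool's units: -0.12 m is -0.2, -0.11 m is -0.1833.

```bash
python3 -m handwheel '[{"jaw":1},{"jaw":1},{"jaw":1},{"jaw":1},{"jaw":1,"sz":-0.0167},{"jaw":1,"sz":-0.0667},{"jaw":1,"sz":-0.1333},{"jaw":1,"sz":-0.1833},{"jaw":1,"sz":-0.2}]'
python3 -m handwheel '[{"jaw":1,"sx":0.05,"sy":0.05},{"jaw":1,"sx":0.1,"sy":0.1},{"jaw":1,"sx":0.15,"sy":0.15},{"jaw":1,"sx":0.2,"sy":0.2},{"jaw":1,"sx":0.2333,"sy":0.2333},{"jaw":1,"sx":0.25,"sy":0.2533},{"jaw":1,"sx":0.25,"sy":0.2533},{"jaw":1,"sx":0.25,"sy":0.2533},{"jaw":1,"sx":0.25,"sy":0.2533}]'
python3 - <<'E'
from h import *
c=camera_params("wrist");p,d=snapshot("wrist");cv2.imwrite("pics/w5.png",p[:,:,::-1])
pp,M,_=tool([0,0,0]);print(pp,M.round(3).tolist())
W=cloud(d,c)
for ce,q,zt,cc,r in blobs(W,.006,100):print(np.round(ce),len(q),"ztop %.3f c %.4f %.4f r %.3f"%(zt,*cc,r))
t,d=snapshot("top");W=cloud(d,camera_params("top"));cv2.imwrite("pics/t5.png",cv2.resize(t[150:270,330:490,::-1],(640,480)))
b=(np.abs(W[...,0]-.612)<.07)&(np.abs(W[...,1]+.246)<.07);q=W[b&(W[...,2]>.12)]
print(len(q),q[:,2].max(),cv2.minEnclosingCircle(q[:,:2].astype(np.float32)))
E
```

```text
clock: 15.2
tool_pos: [0.6111, -0.2455, 0.2126]
eef_rot: [-0.0, 1.0, -0.002, 0.004]
contact_force: [0.7, 0.1, 0.5]
opening: 0.999
finger_force: 0.0
clock: 16.1
tool_pos: [0.4598, -0.0947, 0.2073]
eef_rot: [0.001, 1.0, -0.002, 0.001]
contact_force: [0.4, -0.5, 0.2]
opening: 1.002
finger_force: 0.0
[ 0.4597267  -0.09468122  0.20722874] [[-1.0, 0.001, 0.002], [0.001, 1.0, -0.003], [-0.002, -0.003, -1.0]]
[322. 205.] 3135 ztop 0.048 c 0.4547 -0.0933 r 0.012
[140. 321.] 1158 ztop 0.054 c 0.5747 -0.2761 r 0.023
[226. 346.] 795 ztop 0.053 c 0.5916 -0.1997 r 0.005
[173. 417.] 1682 ztop 0.125 c 0.6102 -0.2233 r 0.014
[427. 402.] 493 ztop 0.030 c 0.6555 0.0172 r 0.025
40 0.12968513714091587 ((0.6201766729354858, -0.25340718030929565), 0.023755058646202087)
```

View pics/t5.png

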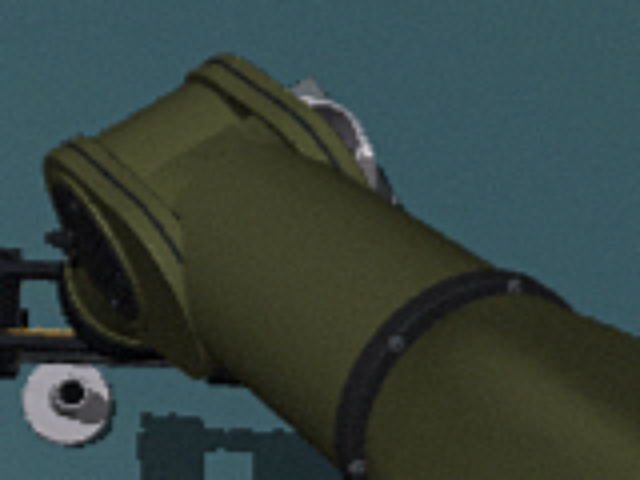

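The arm hides the pile in the top view, and the cover with its pipe shows clear at (68,400). I'll check the tube with the scene camera while lowering onto the pipe.

In the tool's units: 0.135 m is 0.225, 0.005 m is 0.0083.

```bash
python3 -m handwheel '[{"jaw":1,"sx":0.0083,"sy":0.0017,"sz":0.0667},{"jaw":1,"sx":0.0083,"sy":0.0017,"sz":0.1333},{"jaw":1,"sx":0.0083,"sy":0.0017,"sz":0.1917},{"jaw":1,"sx":0.0083,"sy":0.0017,"sz":0.2167},{"jaw":1,"sx":0.0083,"sy":0.0017,"sz":0.225},{"jaw":1,"sx":0.0083,"sy":0.0017,"sz":0.225}]'
python3 - <<'E'
from h import *
t=tool([.4547,-.0933,.0205]);print(t[0],t[1].round(3).tolist(),t[2].round(4))
p,d=snapshot("scene");W=cloud(d,camera_params("scene"))
b=(np.abs(W[...,0]-.612)<.07)&(np.abs(W[...,1]+.246)<.07);q=W[b&(W[...,2]>.1235)&(W[...,2]<.14)]
print(len(q),np.percentile(q[:,2],95),cv2.minEnclosingCircle(q[:,:2].astype(np.float32)))
E
```

```text
clock: 16.8
tool_pos: [0.4544, -0.0933, 0.072]
eef_rot: [-0.0, 1.0, -0.002, 0.001]
contact_force: [-0.3, 0.3, -0.8]
opening: 1.001
finger_force: 0.0
[ 0.45439902 -0.09331739  0.07198241] [[-1.0, -0.0, 0.001], [-0.0, 1.0, -0.003], [-0.001, -0.003, -1.0]] [-0.0002  0.0002  0.0515]
157 0.1286354706525035 ((0.6127459406852722, -0.246748685836792), 0.02766759879887104)
```

In the tool's units: 0.051 m is 0.085, 0.049 m is 0.0817.

```bash
python3 -m handwheel '[{"jaw":1,"sz":0.025},{"jaw":1,"sz":0.05},{"jaw":1,"sz":0.07},{"jaw":1,"sz":0.0817},{"jaw":1,"sz":0.085},{"jaw":1,"sz":0.085}]'
python3 -m handwheel '[{"jaw":0},{"jaw":0},{"jaw":0},{"jaw":0},{"jaw":0},{"jaw":0},{"jaw":0},{"jaw":0},{"jaw":0},{"jaw":0}]' 40
python3 -m handwheel '[{"jaw":0,"sz":-0.0167},{"jaw":0,"sz":-0.05},{"jaw":0,"sz":-0.1167},{"jaw":0,"sz":-0.1833},{"jaw":0,"sz":-0.25},{"jaw":0,"sz":-0.2917},{"jaw":0,"sz":-0.3},{"jaw":0,"sz":-0.3}]'
python3 -c "
from h import *
t=tool([.612,-.2455,.2]);print(t[0],t[1].round(3).tolist(),t[2].round(4))"
```

```text
clock: 17.45
tool_pos: [0.4549, -0.0934, 0.022]
eef_rot: [-0.0, 1.0, -0.002, 0.002]
contact_force: [-0.2, -0.7, 0.6]
opening: 1.002
finger_force: 0.0
clock: 18.45
tool_pos: [0.4542, -0.0937, 0.0214]
eef_rot: [-0.0, 1.0, -0.002, 0.001]
contact_force: [0.5, -0.3, -0.0]
opening: 0.256
finger_force: 40.0
clock: 19.25
tool_pos: [0.4537, -0.0932, 0.2013]
eef_rot: [0.0, 1.0, -0.002, 0.001]
contact_force: [1.1, -0.9, -2.5]
opening: 0.249
finger_force: 40.0
[ 0.4537161  -0.09316162  0.20127671] [[-1.0, 0.0, 0.002], [0.0, 1.0, -0.004], [-0.002, -0.004, -1.0]] [-0.1583 -0.1523  0.0021]
```

In the tool's units: -0.157 m is -0.2617, -0.152 m is -0.2533.

```bash
python3 -m handwheel '[{"jaw":0,"sx":-0.0333,"sy":-0.0333},{"jaw":0,"sx":-0.075,"sy":-0.075},{"jaw":0,"sx":-0.125,"sy":-0.125},{"jaw":0,"sx":-0.175,"sy":-0.175},{"jaw":0,"sx":-0.2167,"sy":-0.2167},{"jaw":0,"sx":-0.25,"sy":-0.2417},{"jaw":0,"sx":-0.2617,"sy":-0.2533},{"jaw":0,"sx":-0.2617,"sy":-0.2533},{"jaw":0,"sx":-0.2617,"sy":-0.2533},{"jaw":0,"sx":-0.2617,"sy":-0.2533}]'
python3 - <<'E'
from h import *
c=camera_params("wrist");p,d=snapshot("wrist");cv2.imwrite("pics/w6.png",p[:,:,::-1])
t=tool([.612,-.2455,.1414]);print(t[0],t[1].round(3).tolist(),t[2].round(4))
W=cloud(d,c);q=W[(W[...,2]>.08)&(W[...,2]<.135)&(np.abs(W[...,0]-.61)<.05)&(np.abs(W[...,1]+.246)<.04)];print(len(q),q.min(0) if len(q) else 0,q.max(0) if len(q) else 0)
E
```

```text
clock: 20.25
tool_pos: [0.61, -0.2436, 0.201]
eef_rot: [-0.001, 1.0, -0.001, -0.0]
contact_force: [0.1, 0.0, -2.7]
opening: 0.254
finger_force: 40.0
[ 0.61016422 -0.24375328  0.20152161] [[-1.0, -0.002, -0.0], [-0.002, 1.0, -0.003], [0.0, -0.003, -1.0]] [-0.0018 -0.0016  0.0601]
1401 [ 0.58494245 -0.27103339  0.08000427] [ 0.61734633 -0.2190583   0.12764638]
```

View pics/w6.png

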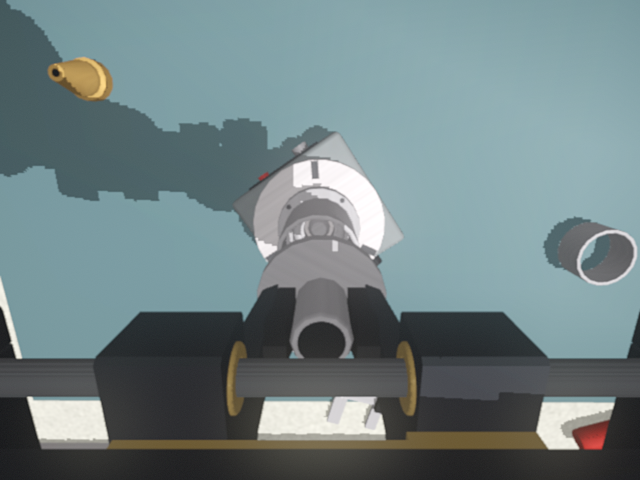

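Wrist view: the cover is upright in the grip (320,335), and below it the tube (318,215) stands on the flange. From its near edge the tube is centred at (.612,-.245). Lowering.

In the tool's units: 0.04 m is 0.0667, 0.037 m is 0.0617.

```bash
python3 -m handwheel '[{"jaw":0,"sx":-0.0017,"sy":-0.0017,"sz":0.0167},{"jaw":0,"sx":-0.0017,"sy":-0.0017,"sz":0.0417},{"jaw":0,"sx":-0.0017,"sy":-0.0017,"sz":0.0617},{"jaw":0,"sx":-0.0017,"sy":-0.0017,"sz":0.0667},{"jaw":0,"sx":-0.0017,"sy":-0.0017,"sz":0.0667},{"jaw":0,"sx":-0.0017,"sy":-0.0017,"sz":0.0667}]'
python3 -c "
from h import *
t=tool([.612,-.2453,.1414]);print(t[0],t[1].round(3).tolist(),t[2].round(4))"
```

```text
clock: 20.9
tool_pos: [0.6124, -0.2457, 0.1623]
eef_rot: [-0.0, 1.0, -0.001, 0.001]
contact_force: [0.8, -0.6, -3.0]
opening: 0.251
finger_force: 40.0
[ 0.61237101 -0.24572299  0.16233984] [[-1.0, -0.0, 0.002], [-0.0, 1.0, -0.003], [-0.002, -0.003, -1.0]] [0.0004 0.0005 0.0209]
```

In the tool's units: 0.022 m is 0.0367, 0.021 m is 0.035.

```bash
python3 -m handwheel '[{"jaw":0,"sz":0.0067},{"jaw":0,"sz":0.0133},{"jaw":0,"sz":0.02},{"jaw":0,"sz":0.025},{"jaw":0,"sz":0.0292},{"jaw":0,"sz":0.0325},{"jaw":0,"sz":0.035},{"jaw":0,"sz":0.0367},{"jaw":0,"sz":0.0367}]'
```

```text
clock: 21.8
tool_pos: [0.6124, -0.2459, 0.1415]
eef_rot: [-0.0, 1.0, -0.002, 0.001]
contact_force: [-3.2, -0.2, 4.6]
opening: 0.256
finger_force: 40.0
```

In the tool's units: -0.08 m is -0.1333, -0.07 m is -0.1167.

```bash
python3 -m handwheel '[{"jaw":0.8},{"jaw":0.8},{"jaw":0.8},{"jaw":0.8},{"jaw":0.8},{"jaw":0.8,"sz":-0.0167},{"jaw":0.8,"sz":-0.0667},{"jaw":1,"sz":-0.1167},{"jaw":1,"sz":-0.1333},{"jaw":1,"sz":-0.1333}]'
python3 -m handwheel '[{"jaw":1,"sx":0.0167,"sy":0.05},{"jaw":1,"sx":0.0333,"sy":0.1167},{"jaw":1,"sx":0.05,"sy":0.1833},{"jaw":1,"sx":0.0667,"sy":0.25},{"jaw":1,"sx":0.0833,"sy":0.3167},{"jaw":1,"sx":0.1,"sy":0.3833},{"jaw":1,"sx":0.1,"sy":0.45},{"jaw":1,"sx":0.1,"sy":0.5167},{"jaw":1,"sx":0.1,"sy":0.5667},{"jaw":1,"sx":0.1,"sy":0.5833}]'
python3 - <<'E'
from h import *
t=tool([.495,.418,.21]);print(t[0],t[1].round(3).tolist(),t[2].round(4))
z,d=snapshot("top");W=cloud(d,camera_params("top"));cv2.imwrite("pics/t7.png",cv2.resize(z[150:270,330:490,::-1],(640,480)))
b=(np.abs(W[...,0]-.612)<.07)&(np.abs(W[...,1]+.246)<.07)
for a,e in((.162,.18),(.128,.145)):
    q=W[b&(W[...,2]>a)&(W[...,2]<e)];print(len(q),np.median(q[:,2]),cv2.minEnclosingCircle(q[:,:2].astype(np.float32)))
E
```

```text
clock: 22.8
tool_pos: [0.6131, -0.2457, 0.2222]
eef_rot: [-0.0, 1.0, -0.002, 0.003]
contact_force: [-0.3, -0.4, 0.3]
opening: 0.997
finger_force: 0.0
clock: 23.8
tool_pos: [0.5506, 0.1083, 0.2181]
eef_rot: [-0.003, 1.0, -0.001, 0.0]
contact_force: [-0.3, 0.4, -0.9]
opening: 0.996
finger_force: 0.0
[0.55057725 0.10831794 0.21814531] [[-1.0, -0.006, 0.0], [-0.006, 1.0, -0.001], [-0.0, -0.001, -1.0]] [0.0537 0.31   0.0078]
2 0.16865764012223047 ((0.6250149011611938, -0.24465197324752808), 0.0011156658874824643)
41 0.13408044657138793 ((0.6338268518447876, -0.24179959297180176), 0.020408261567354202)
```

View pics/t7.png

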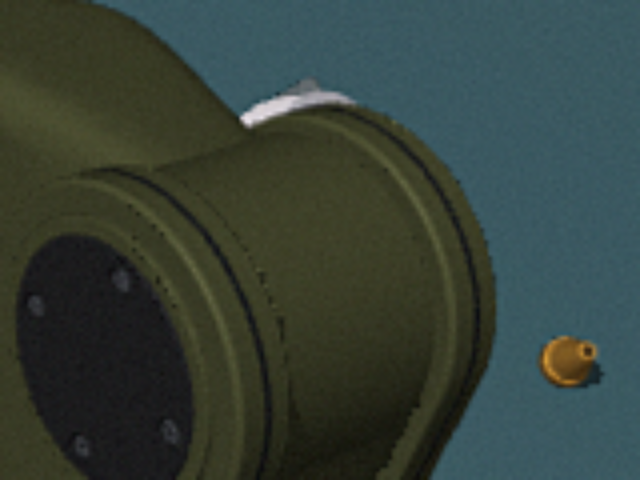

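The elbow covers the pile in the top view, but the visible disc top reads 134 mm, which is the seated height. On to the ring.

The rows are not in the units I measure in: shifts go in shares of 60 cm and turns go in shares of 2 rad. I convert before sending: 0.306 m is 0.51, 0.05 m is 0.0833.

```bash
python3 -m handwheel '[{"jaw":1,"sx":0.0167,"sy":0.0667},{"jaw":1,"sx":0.0333,"sy":0.1333},{"jaw":1,"sx":0.05,"sy":0.2},{"jaw":1,"sx":0.0667,"sy":0.2667},{"jaw":1,"sx":0.0833,"sy":0.3333},{"jaw":1,"sx":0.09,"sy":0.4},{"jaw":1,"sx":0.09,"sy":0.4667},{"jaw":1,"sx":0.09,"sy":0.5},{"jaw":1,"sx":0.09,"sy":0.51,"sz":0.0167},{"jaw":1,"sx":0.09,"sy":0.51,"sz":0.0167}]'
python3 - <<'E'
from h import *
c=camera_params("wrist");p,d=snapshot("wrist");cv2.imwrite("pics/w8.png",p[:,:,::-1])
t=tool([.495,.418,.003]);print(t[0],t[1].round(3).tolist(),t[2].round(4))
W=cloud(d,c)
for ce,q,zt,cc,r in blobs(W,.006,100):print(np.round(ce),len(q),"ztop %.3f c %.4f %.4f r %.3f"%(zt,*cc,r),p[l] if 0 else '')
z,d=snapshot("scene");W=cloud(d,camera_params("scene"));cv2.imwrite("pics/s8.png",cv2.resize(z[200:380,160:400,::-1],(800,600)))
b=(np.abs(W[...,0]-.612)<.07)&(np.abs(W[...,1]+.246)<.07)
for a,e in((.170,.185),(.130,.140)):
    q=W[b&(W[...,2]>a)&(W[...,2]<e)];print(len(q),np.median(q[:,2]),cv2.minEnclosingCircle(q[:,:2].astype(np.float32)))
E
```

```text
clock: 24.85
tool_pos: [0.4979, 0.4077, 0.2053]
eef_rot: [0.0, 1.0, -0.004, -0.0]
contact_force: [-0.7, -0.8, 1.1]
opening: 1.0
finger_force: 0.0
[0.49837868 0.40691765 0.20592858] [[-1.0, 0.002, 0.0], [0.002, 1.0, -0.008], [-0.0, -0.008, -1.0]] [0.0034 0.0127 0.2028]
[167.  37.] 4344 ztop 0.034 c 0.3521 0.2840 r 0.032 
[326.  84.] 2997 ztop 0.031 c 0.3895 0.4108 r 0.029 
[575. 146.] 5040 ztop 0.020 c 0.4453 0.6213 r 0.072 
[214. 181.] 2888 ztop 0.031 c 0.4682 0.3113 r 0.029 
[334. 211.] 2467 ztop 0.031 c 0.4946 0.4183 r 0.029 
[132. 312.] 1887 ztop 0.015 c 0.6092 0.2165 r 0.030 
[617. 308.] 362 ztop 0.032 c 0.5900 0.6972 r 0.015 
19 0.17040166689709219 ((0.614415168762207, -0.24790790677070618), 0.011175584979355335)
471 0.13476456307845797 ((0.6130417585372925, -0.24746234714984894), 0.030726710334420204)
```

View pics/w8.png

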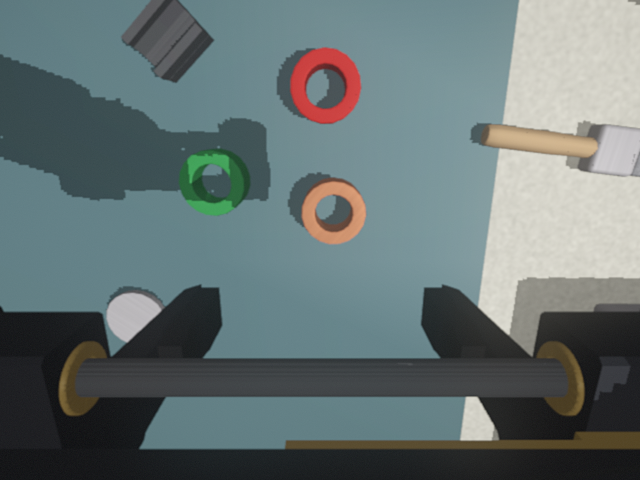

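View pics/s8.png

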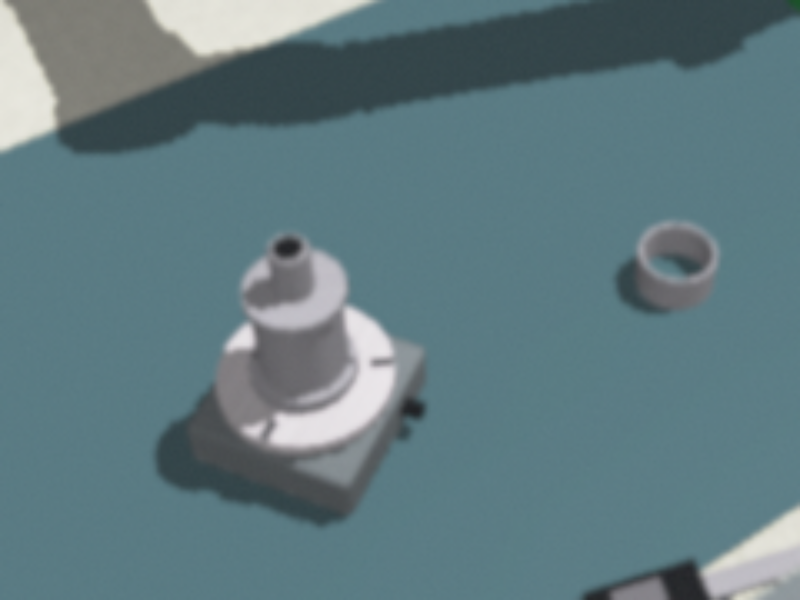

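Wrist view: the copper ring is at (334,211), with red (326,85) and green (214,181) outside the finger sweep. Scene crop: flange, tube and cover are stacked upright on the turntable, pipe at (288,250). Going down to the ring.

In the tool's units: 0.135 m is 0.225, 0.003 m is 0.005, -0.006 rad is -0.003.

```bash
python3 -m handwheel '[{"jaw":1,"sx":0.005,"sy":0.0192,"sz":0.0667,"wx":-0.003},{"jaw":1,"sx":0.005,"sy":0.0192,"sz":0.1333,"wx":-0.003},{"jaw":1,"sx":0.005,"sy":0.0192,"sz":0.1917,"wx":-0.003},{"jaw":1,"sx":0.005,"sy":0.0192,"sz":0.2167,"wx":-0.003},{"jaw":1,"sx":0.005,"sy":0.0192,"sz":0.225,"wx":-0.003},{"jaw":1,"sx":0.005,"sy":0.0192,"sz":0.225,"wx":-0.003}]'
python3 -c "
from h import *
t=tool([.4946,.4183,.006]);print(t[0],t[1].round(3).tolist(),t[2].round(4))"
```

```text
clock: 25.55
tool_pos: [0.4956, 0.4209, 0.0735]
eef_rot: [0.0, 1.0, 0.002, 0.001]
contact_force: [0.6, 0.6, 0.0]
opening: 0.999
finger_force: 0.0
[0.49562163 0.4209406  0.07345936] [[-1.0, 0.001, 0.002], [0.001, 1.0, 0.003], [-0.002, 0.003, -1.0]] [ 0.0012 -0.0029  0.0674]
```

In the tool's units: 0.067 m is 0.1117, 0.064 m is 0.1067.

```bash
python3 -m handwheel '[{"jaw":1,"sx":0.0017,"sy":-0.0033,"sz":0.025},{"jaw":1,"sx":0.0017,"sy":-0.0033,"sz":0.05},{"jaw":1,"sx":0.0017,"sy":-0.0033,"sz":0.075},{"jaw":1,"sx":0.0017,"sy":-0.0033,"sz":0.095},{"jaw":1,"sx":0.0017,"sy":-0.0033,"sz":0.1067},{"jaw":1,"sx":0.0017,"sy":-0.0033,"sz":0.1117},{"jaw":1,"sx":0.0017,"sy":-0.0033,"sz":0.1117},{"jaw":1,"sx":0.0017,"sy":-0.0033,"sz":0.1117}]'
python3 -m handwheel '[{"jaw":0.3},{"jaw":0.3},{"jaw":0.3},{"jaw":0.3},{"jaw":0.3},{"jaw":0.3},{"jaw":0.3},{"jaw":0.3}]' 45
python3 -m handwheel '[{"jaw":0.3,"sz":-0.0167},{"jaw":0.3,"sz":-0.05},{"jaw":0.3,"sz":-0.1},{"jaw":0.3,"sz":-0.1667},{"jaw":0.3,"sz":-0.2333},{"jaw":0.3,"sz":-0.3},{"jaw":0.3,"sz":-0.35},{"jaw":0.3,"sz":-0.3667},{"jaw":0.3,"sz":-0.3667}]'
python3 -c "
from h import *
t=tool([.612,-.2455,.22]);print(t[0],t[1].round(3).tolist(),t[2].round(4))"
```

```text
clock: 26.35
tool_pos: [0.4942, 0.4199, 0.0063]
eef_rot: [-0.0, 1.0, 0.002, 0.001]
contact_force: [-0.3, -0.0, 0.2]
opening: 0.998
finger_force: 0.0
clock: 27.15
tool_pos: [0.4943, 0.4183, 0.006]
eef_rot: [0.0, 1.0, 0.0, 0.001]
contact_force: [-0.1, -4.9, 5.8]
opening: 0.639
finger_force: 45.0
clock: 28.05
tool_pos: [0.4937, 0.4199, 0.2268]
eef_rot: [-0.001, 1.0, 0.003, 0.002]
contact_force: [0.5, 0.1, -5.4]
opening: 0.642
finger_force: 45.0
[0.49367032 0.41992509 0.22677938] [[-1.0, -0.001, 0.003], [-0.001, 1.0, 0.005], [-0.003, 0.005, -1.0]] [-0.1176 -0.6656  0.0036]
```

In the tool's units: -0.34 m is -0.5667, -0.33 m is -0.55.

```bash
python3 -m handwheel '[{"jaw":0.3,"sx":-0.0167,"sy":-0.0333},{"jaw":0.3,"sx":-0.0333,"sy":-0.1},{"jaw":0.3,"sx":-0.05,"sy":-0.1667},{"jaw":0.3,"sx":-0.0667,"sy":-0.2333},{"jaw":0.3,"sx":-0.0833,"sy":-0.3},{"jaw":0.3,"sx":-0.1,"sy":-0.3667},{"jaw":0.3,"sx":-0.1,"sy":-0.4333},{"jaw":0.3,"sx":-0.1,"sy":-0.5},{"jaw":0.3,"sx":-0.1,"sy":-0.55},{"jaw":0.3,"sx":-0.1,"sy":-0.5667}]'
python3 -m handwheel '[{"jaw":0.3,"sx":-0.0167,"sy":-0.05},{"jaw":0.3,"sx":-0.0333,"sy":-0.1167},{"jaw":0.3,"sx":-0.05,"sy":-0.1833},{"jaw":0.3,"sx":-0.0667,"sy":-0.25},{"jaw":0.3,"sx":-0.0833,"sy":-0.3167},{"jaw":0.3,"sx":-0.0933,"sy":-0.3833},{"jaw":0.3,"sx":-0.0933,"sy":-0.45},{"jaw":0.3,"sx":-0.0933,"sy":-0.5},{"jaw":0.3,"sx":-0.0933,"sy":-0.5333},{"jaw":0.3,"sx":-0.0933,"sy":-0.5417}]'
python3 -m handwheel '[{"jaw":0.3},{"jaw":0.3}]'
python3 - <<'E'
from h import *
c=camera_params("wrist");p,d=snapshot("wrist");cv2.imwrite("pics/w9.png",p[:,:,::-1])
t=tool([.612,-.2455,.1405]);print(t[0],t[1].round(3).tolist(),t[2].round(4))
W=cloud(d,c);q=W[(W[...,2]>.13)&(W[...,2]<.138)&(np.abs(W[...,0]-.61)<.05)&(np.abs(W[...,1]+.246)<.035)];print(len(q),q.min(0) if len(q) else 0,q.max(0) if len(q) else 0)
E
```

```text
clock: 29.05
tool_pos: [0.5525, 0.0732, 0.222]
eef_rot: [0.002, 1.0, -0.001, -0.002]
contact_force: [-0.0, 0.1, -5.4]
opening: 0.636
finger_force: 45.0
clock: 30.05
tool_pos: [0.6088, -0.249, 0.2215]
eef_rot: [0.002, 1.0, 0.001, -0.001]
contact_force: [-0.4, 0.6, -4.6]
opening: 0.642
finger_force: 45.0
clock: 30.25
tool_pos: [0.6102, -0.2431, 0.2236]
eef_rot: [-0.002, 1.0, 0.003, 0.001]
contact_force: [0.0, 0.5, -4.1]
opening: 0.641
finger_force: 45.0
[ 0.61033949 -0.24302934  0.22391394] [[-1.0, -0.004, 0.002], [-0.004, 1.0, 0.005], [-0.002, 0.005, -1.0]] [-0.0015 -0.0029  0.0834]
2813 [ 0.58282152 -0.27441814  0.13005317] [ 0.62081591 -0.21539469  0.13781033]
```

View pics/w9.png

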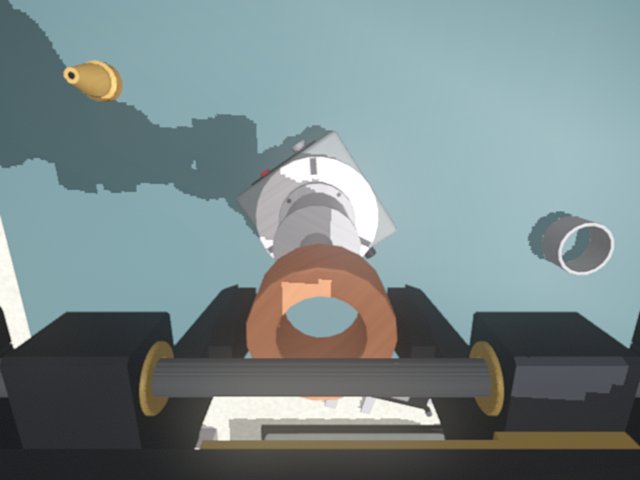

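Wrist view: the copper ring is held level (322,325). The pile below is centred at (.6125,-.245), within 2 mm of the target. Lowering with a check above the pipe.

In the tool's units: 0.035 m is 0.0583, 0.03 m is 0.05, 0.003 rad is 0.0015.

```bash
python3 -m handwheel '[{"jaw":0.3,"sx":-0.0033,"sy":-0.0033,"sz":0.0167,"wx":0.0015},{"jaw":0.3,"sx":-0.0033,"sy":-0.0033,"sz":0.0367,"wx":0.0015},{"jaw":0.3,"sx":-0.0033,"sy":-0.0033,"sz":0.05,"wx":0.0015},{"jaw":0.3,"sx":-0.0033,"sy":-0.0033,"sz":0.0583,"wx":0.0015},{"jaw":0.3,"sx":-0.0033,"sy":-0.0033,"sz":0.0583,"wx":0.0015},{"jaw":0.3,"sx":-0.0033,"sy":-0.0033,"sz":0.0583,"wx":0.0015}]'
python3 -c "
from h import *
t=tool([.6123,-.245,.1405]);print(t[0],t[1].round(3).tolist(),t[2].round(4))"
```

```text
clock: 30.9
tool_pos: [0.6122, -0.2479, 0.1892]
eef_rot: [-0.0, 1.0, 0.0, 0.001]
contact_force: [-0.5, -0.2, -4.1]
opening: 0.642
finger_force: 45.0
[ 0.61216864 -0.24787813  0.18919276] [[-1.0, -0.0, 0.002], [-0.0, 1.0, 0.0], [-0.002, 0.0, -1.0]] [-0.      0.0029  0.0487]
```

In the tool's units: 0.037 m is 0.0617, 0.036 m is 0.06.

```bash
python3 -m handwheel '[{"jaw":0.3,"sy":0.0033,"sz":0.005},{"jaw":0.3,"sy":0.0033,"sz":0.0133},{"jaw":0.3,"sy":0.0033,"sz":0.0233},{"jaw":0.3,"sy":0.0033,"sz":0.0333},{"jaw":0.3,"sy":0.0033,"sz":0.0417},{"jaw":0.3,"sy":0.0033,"sz":0.05},{"jaw":0.3,"sy":0.0033,"sz":0.0567},{"jaw":0.3,"sy":0.0033,"sz":0.06},{"jaw":0.3,"sy":0.0033,"sz":0.0617},{"jaw":0.3,"sy":0.0033,"sz":0.0617}]'
python3 -c "
from h import *
t=tool([.6123,-.245,.1405]);print(t[0],t[1].round(3).tolist(),t[2].round(4))"
```

```text
clock: 31.9
tool_pos: [0.6122, -0.2459, 0.1522]
eef_rot: [-0.0, 1.0, -0.0, 0.001]
contact_force: [0.5, 0.0, -5.5]
opening: 0.643
finger_force: 45.0
[ 0.61215955 -0.24593422  0.15216017] [[-1.0, -0.0, 0.002], [-0.0, 1.0, -0.0], [-0.002, -0.0, -1.0]] [-0.0001  0.0009  0.0117]
```

Ring is round the pipe with no contact force. Lowering the last 12 mm.

In the tool's units: 0.0124 m is 0.0207, 0.0122 m is 0.0203.

```bash
python3 -m handwheel '[{"jaw":0.3,"sz":0.005},{"jaw":0.3,"sz":0.01},{"jaw":0.3,"sz":0.0142},{"jaw":0.3,"sz":0.0175},{"jaw":0.3,"sz":0.0192},{"jaw":0.3,"sz":0.0203},{"jaw":0.3,"sz":0.0207},{"jaw":0.3,"sz":0.0207}]'
```

```text
clock: 32.7
tool_pos: [0.6121, -0.246, 0.14]
eef_rot: [-0.0, 1.0, -0.0, 0.001]
contact_force: [-1.0, 0.4, -3.4]
opening: 0.64
finger_force: 45.0
```

In the tool's units: 0.001 m is 0.0017, 0.0006 m is 0.001.

```bash
python3 -m handwheel '[{"jaw":0.3,"sz":0.001},{"jaw":0.3,"sz":0.0017},{"jaw":0.3,"sz":0.0017}]'
python3 -m handwheel '[{"jaw":1},{"jaw":1},{"jaw":1},{"jaw":1},{"jaw":1,"sz":-0.0167},{"jaw":1,"sz":-0.05},{"jaw":1,"sz":-0.1},{"jaw":1,"sz":-0.1333},{"jaw":1,"sz":-0.15},{"jaw":1,"sz":-0.15}]'
python3 -m handwheel '[{"jaw":1,"sx":0.05,"sy":0.05},{"jaw":1,"sx":0.1,"sy":0.1167},{"jaw":1,"sx":0.1333,"sy":0.1833},{"jaw":1,"sx":0.1667,"sy":0.25},{"jaw":1,"sx":0.1667,"sy":0.3167},{"jaw":1,"sx":0.1667,"sy":0.35},{"jaw":1,"sx":0.1667,"sy":0.35},{"jaw":1,"sx":0.1667,"sy":0.35}]'
python3 - <<'E'
from h import *
z,d=snapshot("scene");W=cloud(d,camera_params("scene"));cv2.imwrite("pics/s10.png",cv2.resize(z[200:380,160:400,::-1],(800,600)))
b=(np.abs(W[...,0]-.612)<.07)&(np.abs(W[...,1]+.246)<.07)
q=W[b&(W[...,2]>.158)&(W[...,2]<.18)];print(len(q),np.median(q[:,2]),cv2.minEnclosingCircle(q[:,:2].astype(np.float32)))
E
```

```text
clock: 33.0
tool_pos: [0.6123, -0.2459, 0.1399]
eef_rot: [-0.0, 1.0, -0.0, 0.001]
contact_force: [-3.1, 0.2, 5.4]
opening: 0.641
finger_force: 45.0
clock: 34.0
tool_pos: [0.6129, -0.246, 0.2306]
eef_rot: [-0.0, 1.0, -0.0, 0.002]
contact_force: [0.7, 0.5, -0.7]
opening: 1.0
finger_force: 0.0
clock: 34.8
tool_pos: [0.5114, -0.0367, 0.2278]
eef_rot: [-0.0, 1.0, -0.001, 0.0]
contact_force: [0.6, 0.1, 0.4]
opening: 0.996
finger_force: 0.0
605 0.164719485316616 ((0.6134485006332397, -0.24611876904964447), 0.030222587287425995)
```

View pics/s10.png

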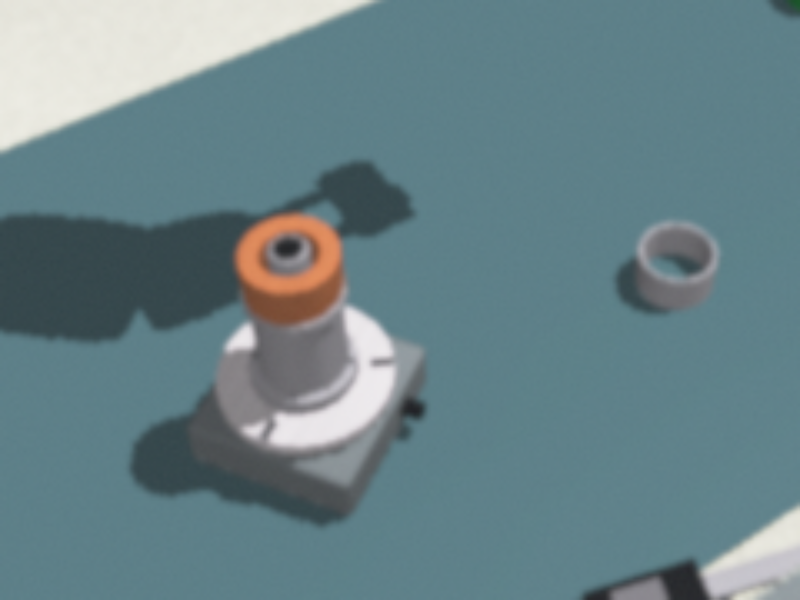

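The ring lies level round the pipe at (290,260), its top at 164 mm, and the pile is upright with the robot clear. Handing in.

```bash
python3 -c "
from plant import *
print(finish_job())"
```

```text
the job is handed in; nothing more can be done
None
```

The canister is stacked on the turntable (base flange, long tube, port cover, copper chill ring), each part released and seated by the force and depth readings; I handed the job in at about 35 s, and no verdict came back.

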